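# Snap the spacer tub's lid shut all round

## Robot

A 6-joint arm with a two-finger parallel gripper is mounted at the origin on the work surface. World frame = base frame: x ahead of the robot, y to its left, z up, the work surface at z = 0. Lengths are in m, angles in degrees, forces in N, time in s.
With the tool pointing down it reaches from about 0.35 to 0.875 m from the base axis. Payload 4.2 kg.
Tool frame: the origin (TCP) lies between the finger pads; the fingertips stand 19 mm ahead of it and the grasp point (between the pads) is the TCP (bot.tips_ahead is the distance from the TCP to the fingertips, in m); z points along the fingers, y is the line along which they close (so a half turn about z gives the same grasp; the last joint's range is limited). The gripper opens to 87 mm and grips with 3 to 60 N. Pads are 19 mm wide; open, the fingers measure 117 mm over their backs; the gripper's body (75 mm by 190 mm) begins 51 mm behind the grasp point.
Start: joints at [86.379, 22.042, 0.453, 0, -68.411, -14.817], TCP at [0.198, 0.593, 0.242] pointing down, gripper open.
Joint ranges: [-179.83, 179.83], [-69.29, 118.12], [-61.27, 80.66], [-181.25, 117.63], [-171.15, -9.14], [-177.46, 177.46]. Speed limits (degrees/s): [159.86, 159.86, 180, 180, 180, 180].

## Interface

Orientations are given as [roll, pitch, yaw] about the fixed x, y, z axes, in that order (R = Rz(yaw) Ry(pitch) Rx(roll)).
In Python, from rig import bot, eyes, spotter gives the robot as it stands.
- The arm moves only by the tool apply_moves, never from a script. Its argument "plan" is a list that holds one entry, the list of rows, each a list of 4 numbers: the shift along the tool's x, y, z in units of 50 mm (1.0 is 50 mm), then the turn about the tool's z in units of 8 degrees (1.0 is 8 degrees). In form: [[[x, y, z, twist], ...]]. A call has 1 to 10 rows; each row is the pose to reach, as a shift and turn from the pose commanded when the call began, along the tool's axes at that moment; what a row does not reach only later rows make up. A row lasts 1/10 s, in which the tool goes at most 50 mm and 8.59 degrees, less where a joint would pass 70% of its speed; a pose out of reach is approached as far as the arm can. A call with a gripper value outside its range is refused whole. "gripper" is the closure, from 0 (fully open) to 1 (shut), set as the call begins (left out, the last holds). The fingers move at their own pace and stop on an object; the grip force is fixed at half the most. Time passes only in rows, so rows that repeat a pose let the fingers close. It gives the time, the measured TCP pose, the force, the opening and the grip force at its end, in the units of the state.
- bot.observe(): the state, without advancing time (a new reading comes with each control period).
- eyes.capture(name): name is "side" or "top" or "wrist"; returns a dict with "frame" (400x640x3 uint8, blue, green, red), "camera_matrix" (3x3 intrinsics, pixels), "rvec" (rotation vector, rad) and "tvec" (3), from world to camera coordinates, as OpenCV has them. Camera axes: x right, y down, z forward; pixel columns grow to the right and rows downward; lengths in m; the calibration is good to about 2 mm. A picture is of the moment at which its call begins. There is no depth.
- bot.sign_off(): hands the job in; it is judged then, once.
Trained networks look in a picture, given as the dict that the camera call returned (one of the last four; its "shot" number tells which), for a name from the list of things; names that differ only in an ending like _2 or _b are one class to them, and where a whole thing is asked for, a point or a joint stands for the part that bears it (a point fixed in the world has none). Each returns a list of dicts, best first, with "p" (0 to 1); they miss things now and then, are a little off and sometimes report something else, mostly with a low value. They report only what shows in the picture. A call takes as long as a camera call.
- spotter.outline_of(picture, label): "region" (400x640 bool, what is visible of it) and "bbox" ([left, top, right, bottom] in pixels, round what is visible of it).
The state is a dict: "time": time; "joint_positions": joint angles; "qvel": joint speeds; "tau": joint torques, N m; "ee_pos": TCP position; "ee_rot": TCP orientation; "ft_force": force on the tool from outside, world axes, zero at the start; "wrist_torque": the same for the moment, N m; "grip_width": finger opening in m; "finger_force": force on a finger pad.
Only numpy, scipy, OpenCV 4.12 (cv2) and the standard library are available. Lean on these libraries where they do the work, as an engineer would, in place of code of your own. Each camera call takes 0.05 s, during which the arm holds its last target. There are 200 camera calls.

## Task

The lid of the grey spacer tub has sprung up along all four sides: press down each of the four white rim sections with the fingertips until every one clicks shut and lies level. Only press: leave the tub standing where it is, do not lift, drag or tip it, and leave the other things on the bench alone.

Things in the scene. Friction and masses are not known exactly. Their poses are not given: they have to be found in the camera images.
- tub: spacer tub: grey plastic box of tile spacers standing loose on the bench, 0.8 to 1.3 kg, under a lid 150 mm along its x by 220 mm along its y; origin at the centre of its underside, z up, yaw within 0.55 rad of the bench's. Its four white rim sections lie between white 34 mm square corners (fixed, top at 76 mm): far on its +x side, near -x (148 mm long); left +y, right -y (78 mm long)
- lid_centre (a point): centre of the lid's fixed clear panel (82 x 152 mm), on its top, 73 mm above the bench. Each rim section is 34 mm wide from the panel to its outer edge and hinged along the panel's edge; snapped shut it lies level, its top 76 mm above the bench, with a thumb ridge 1.5 mm high along it. The shut press points lie 65 mm (far, near) and 100 mm (left, right) from here
- far_press (a point): press point of the far section (+x side of the tub): on its top face, 24 mm out from its hinge, 10 mm in from the outer edge, half-way along; rides up and down with the section. Axes: x outward from the tub, z up off the face. It is 76 mm above the bench when shut
- far (a joint): angle of the far section, rad: 0 = snapped shut and level, 0.4 = fully sprung up (outer edge 13 mm high). Starts at 0.22 to 0.38. Pushing it down takes about 8 N at the press point (6 N at the outer edge) until it meets its stop at 0; it stays wherever it is left, so a part-way press leaves it part-way up
- left_press (a point): press point of the left section (+y side of the tub): on its top face, 24 mm out from its hinge, 10 mm in from the outer edge, half-way along; rides up and down with the section. Axes: x outward from the tub, z up off the face. It is 76 mm above the bench when shut
- left (a joint): angle of the left section, rad: 0 = snapped shut and level, 0.4 = fully sprung up (outer edge 13 mm high). Starts at 0.22 to 0.38. Pushing it down takes about 8 N at the press point (6 N at the outer edge) until it meets its stop at 0; it stays wherever it is left, so a part-way press leaves it part-way up
- near_press (a point): press point of the near section (-x side of the tub): on its top face, 24 mm out from its hinge, 10 mm in from the outer edge, half-way along; rides up and down with the section. Axes: x outward from the tub, z up off the face. It is 76 mm above the bench when shut
- near (a joint): angle of the near section, rad: 0 = snapped shut and level, 0.4 = fully sprung up (outer edge 13 mm high). Starts at 0.22 to 0.38. Pushing it down takes about 8 N at the press point (6 N at the outer edge) until it meets its stop at 0; it stays wherever it is left, so a part-way press leaves it part-way up
- right_press (a point): press point of the right section (-y side of the tub): on its top face, 24 mm out from its hinge, 10 mm in from the outer edge, half-way along; rides up and down with the section. Axes: x outward from the tub, z up off the face. It is 76 mm above the bench when shut
- right (a joint): angle of the right section, rad: 0 = snapped shut and level, 0.4 = fully sprung up (outer edge 13 mm high). Starts at 0.22 to 0.38. Pushing it down takes about 8 N at the press point (6 N at the outer edge) until it meets its stop at 0; it stays wherever it is left, so a part-way press leaves it part-way up
- jar: glass jar of spacers with a steel cap, 74 mm across, 90 mm tall, near the left or right end of the tub; loose, to be left alone; origin at the centre of its underside
- block: wooden tapping block 50 x 110 x 42 mm, near the other end of the tub; loose, to be left alone; origin at the centre of its underside
- tile: white ceramic corner tile 100 x 100 x 9 mm with a 39 mm high upstand along its +x edge, beyond the tub; loose, to be left alone; origin at the centre of its underside
- pencil: flat carpenter's pencil 160 x 14 x 8 mm along its x, between tub and robot; loose, to be left alone; origin at the centre of its underside

How it is judged:
By the outcome, as a careful person would: the job done as asked, in the order asked, and still so for the second after the job is handed in, with the robot touching nothing.
It also fails if it takes over 48 s, if anything falls off the work surface, if the arm or the gripper's body presses on something with over 40 N, if the wrist force passes 120 N, or if a joint passes its speed limit or range.

## Working session

There is one attempt and no reset: what is moved stays moved. The work goes in short steps, Python scripts to look and compute and a tool call to move; the robot and the scene stay as the last step left them, time stands still between calls to the robot, and variables do not carry over. Pictures are saved under pics/ and viewed, at most 10 in all, crops included, and the job is handed in when it is done.

Besides the shell and the picture viewer there is one more tool, called after "Request:" as name([rows], argument=value, ...), one row to a line, values as JSON. apply_moves: Moves the arm, as the interface text tells. Its arguments: {"type":"object","properties":{"plan":{"type":"array"},"gripper":{"type":"number"}},"required":["plan"]}

```bash
mkdir -p pics; python3 - <<'E'
from rig import bot,eyes,spotter
import cv2,numpy as np
s=bot.observe();print(s['time'],s['ee_pos'],s['ee_rot'],s['ft_force'],s['grip_width'])
fr=[]
for n in("top","side"):
    p=eyes.capture(n);cv2.imwrite(f'pics/{n}1.png',p['frame']);print(n,p['camera_matrix'].tolist(),p['rvec'],p['tvec'])
    for l in("tub","lid_centre","far_press","jar","block"):
        r=spotter.outline_of(p,l)
        print(l,[(round(d['p'],2),d['bbox'],int(d['region'].sum())) for d in r[:4]])
E
```

```text
0.0 [0.19745672 0.59239574 0.24046914] [ 1.79876270e+02 -3.28170965e-03 -1.84478895e+01] [-0.08203989 -0.32367834 -0.492592  ] 0.08698031791648729
top [[519.3468925710068, 0.0, 323.32429678426183], [0.0, 519.3468925710068, 199.43059620207563], [0.0, 0.0, 1.0]] [ 2.11283042 -2.14479112  0.13538106] [0.06255906 0.59354304 0.96157408]
tub [(0.92, [284.9, 188.8, 416.7, 291.9], 9670)]
lid_centre [(0.73, [286.0, 193.2, 417.1, 292.2], 9604)]
far_press [(0.98, [318.5, 193.1, 399.5, 225.8], 1483)]
jar [(0.94, [439.0, 246.5, 486.5, 281.6], 1620)]
block [(0.6, [226.8, 182.7, 290.6, 224.7], 1580)]
side [[481.1475898678836, 0.0, 316.81028424335926], [0.0, 481.1475898678836, 203.78436298704244], [0.0, 0.0, 1.0]] [ 2.06800465 -0.54639853  0.28230122] [-0.46326444  0.25351771  0.96097474]
tub [(0.88, [272.3, 195.6, 355.4, 284.8], 5131), (0.18, [288.6, 196.2, 317.0, 210.7], 290)]
lid_centre [(0.72, [274.8, 196.3, 353.4, 282.0], 5254)]
far_press [(0.81, [321.6, 200.4, 350.3, 240.3], 578)]
jar [(0.69, [321.6, 266.5, 362.1, 322.0], 1916)]
block [(0.72, [280.0, 189.9, 320.9, 204.0], 293)]
```

View pics/top1.png

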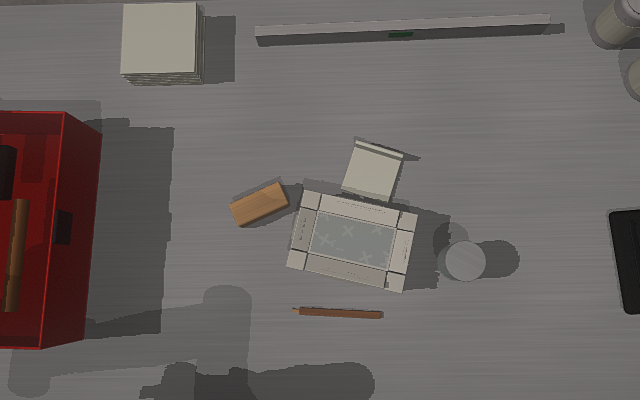

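View pics/side1.png

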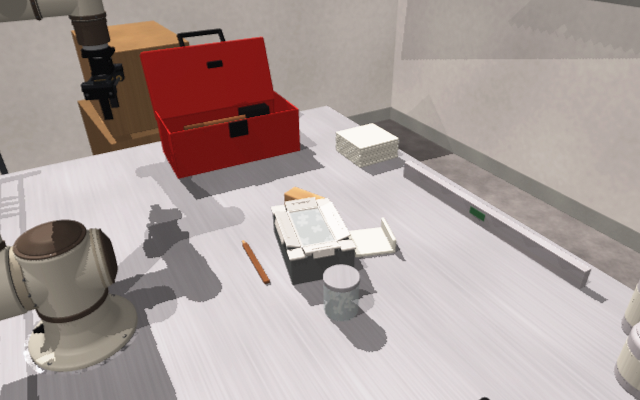

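```bash
cat >h.py <<'E'
import cv2,numpy as np
from rig import bot,eyes,spotter
def ray(p,uv,z):
    uv=np.array(uv,float).reshape(-1,2);R=cv2.Rodrigues(p['rvec'])[0];t=np.ravel(p['tvec'])
    d=(np.c_[uv,np.ones(len(uv))]@np.linalg.inv(p['camera_matrix']).T)@R;c=-R.T@t
    return (c+d*((z-c[2])/d[:,2])[:,None])[:,:2]
def proj(p,X): return cv2.projectPoints(np.array(X,float).reshape(-1,3),p['rvec'],p['tvec'],p['camera_matrix'],None)[0].reshape(-1,2)
E
python3 - <<'E'
from h import *
p=eyes.capture("top")
m=(spotter.outline_of(p,"tub")[0]['region']).astype(np.uint8)
hsv=cv2.cvtColor(p['frame'],cv2.COLOR_BGR2GRAY)
print(hsv[241,353],hsv[250,300],hsv[241,330])
r=cv2.minAreaRect(cv2.findNonZero(m)); b=cv2.boxPoints(r);print('out',b.tolist(),ray(p,b,.076).round(4).tolist())
for l in("jar","block","tile"):
    q=spotter.outline_of(p,l)[0];bb=q['bbox'];print(l,q['p'],ray(p,[[(bb[0]+bb[2])/2,(bb[1]+bb[3])/2]],.09 if l=="jar" else .04).round(3))
c=p['frame'][175:305,270:430];cv2.imwrite('pics/c1.png',cv2.resize(c,None,fx=4.6,fy=4.6,interpolation=cv2.INTER_CUBIC))
E
```

```text
126 39 129
out [[283.89923095703125, 269.97882080078125], [301.19366455078125, 187.8302459716797], [420.23345947265625, 212.8912353515625], [402.93902587890625, 295.039794921875]] [[0.4591, 0.1275], [0.6128, 0.0945], [0.5613, -0.1277], [0.4109, -0.0901]]
jar 0.8 [[ 0.468 -0.197]]
block 0.64 [[0.587 0.178]]
tile 0.64 [[ 0.647 -0.043]]
```

View pics/c1.png

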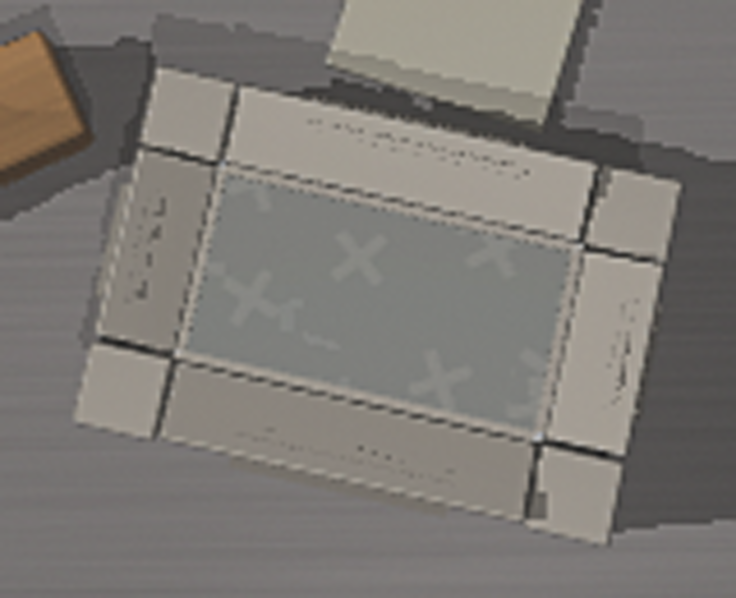

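```bash
cat >>h.py <<'E'
def plan(target,yaw=None):
    from scipy.spatial.transform import Rotation as Ro
    s=bot.observe();R=Ro.from_euler('xyz',s['ee_rot'],degrees=True)
    return (R.inv().apply(np.array(target)-s['ee_pos'])/.05).round(2), s['ee_pos'].round(4)
E
python3 - <<'E'
from h import *
from scipy.optimize import least_squares
p=eyes.capture("top")
px=(np.array([[155,67],[682,184],[608,545],[75,422]])+.5)/4.6-.5+[270,175]
P=[[.075,.11],[.075,-.11],[-.075,-.11],[-.075,.11]]
def T(q,P): c,s=np.cos(q[2]),np.sin(q[2]);return np.array(P)@np.array([[c,s],[-s,c]])+q[:2]
f=lambda q:(proj(p,np.c_[T(q,P),[.076]*4])-px).ravel()
r=least_squares(f,[.51,0,-.2]);q=r.x
print(q,np.degrees(q[2]),'res px',r.fun.round(2))
pr=T(q,[[.065,0],[0,.1],[-.065,0],[0,-.1]]);print(pr.round(4).tolist(), 'jar dist right',np.hypot(*(pr[3]-[.468,-.197])))
s=eyes.capture("side");img=s['frame'].copy()
for X in proj(s,np.c_[T(q,P),[.076]*4]): cv2.circle(img,tuple(int(v) for v in X.round()),1,(0,0,255),-1)
cv2.imwrite('pics/s2.png',cv2.resize(img[170:350,240:420],None,fx=3.3,fy=3.3))
for a in pr: print(plan([*a,.13]))
np.save('pr.npy',pr)
E
```

```text
[ 0.51215862  0.0007274  -0.23642265] -13.546019964663866 res px [ 0.21 -0.37  0.28 -0.62  0.3   0.52 -0.8   0.4 ]
[[0.5754, -0.0145], [0.5356, 0.0979], [0.449, 0.016], [0.4887, -0.0965]] jar dist right 0.10262591440759457
(array([11.01,  9.14,  2.23]), array([0.1977, 0.5929, 0.2416]))
(array([9.54, 7.25, 2.23]), array([0.1977, 0.5929, 0.2416]))
(array([8.42, 9.36, 2.23]), array([0.1977, 0.5929, 0.2416]))
(array([ 9.88, 11.24,  2.23]), array([0.1977, 0.5929, 0.2416]))
```

View pics/s2.png

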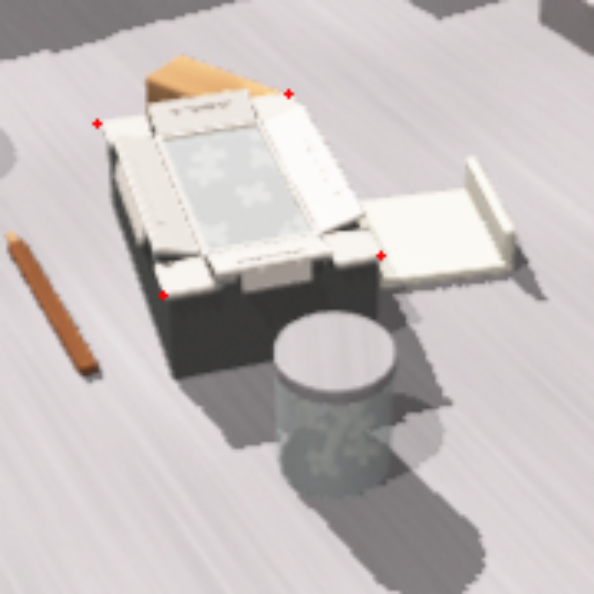

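Request:
apply_moves([
  [[0.5,0.8,0,0],[0.9,1.5,0,0],[1.3,2.2,0,0],[1.7,2.9,0,-0.2],[2.1,3.6,0,-0.3],[2.5,4.3,0,-0.4],[3.2,4.6,0,-0.6],[3.9,4.9,0,-0.6],[4.6,5.2,0,-0.6],[5.3,5.5,0,-0.6]],
], gripper=1)

```text
time: 1.95
ee_pos: [0.363, 0.2471, 0.2421]
ee_rot: [-179.9, -0.0, -13.6]
ft_force: [0.4, 0.7, 0.7]
grip_width: 0.0146
finger_force: 0.0
```

```bash
python3 - <<'E'
from h import *
pr=np.load('pr.npy');print(plan([*pr[1],.135]),bot.observe()['ee_rot'],bot.observe()['grip_width'])
E
```

```text
(array([4.06, 2.09, 2.14]), array([0.363 , 0.2471, 0.2421])) [-1.79927951e+02 -3.13600521e-02 -1.36067431e+01] 0.014553222126584157
```

Request:
apply_moves([
  [[0.8,0.4,0,0],[1.6,0.8,0.4,0],[2.4,1.2,0.8,0],[3.2,1.7,1.2,0],[4.0,2.1,1.6,0],[4.05,2.1,2.0,0],[4.05,2.1,2.1,0],[4.05,2.1,2.1,0],[4.05,2.1,2.1,0]],
])

```text
time: 2.85
ee_pos: [0.5342, 0.0993, 0.1377]
ee_rot: [-179.9, -0.1, -13.5]
ft_force: [0.3, 0.7, 0.2]
grip_width: 0.0008
finger_force: 0.0
```

```bash
python3 - <<'E'
from h import *
pr=np.load('pr.npy');print(plan([*pr[1],.095]),bot.observe()['ee_rot'],bot.observe()['ft_force'],bot.observe()['grip_width'])
p=eyes.capture("side");cv2.imwrite('pics/s3.png',cv2.resize(p['frame'][130:330,220:420],None,fx=3,fy=3))
E
```

```text
(array([0.03, 0.02, 0.85]), array([0.5342, 0.0993, 0.1377])) [-1.79945398e+02 -9.08492295e-02 -1.35438004e+01] [0.28727872 0.73647058 0.2002351 ] 0.0007939894028502452
```

View pics/s3.png

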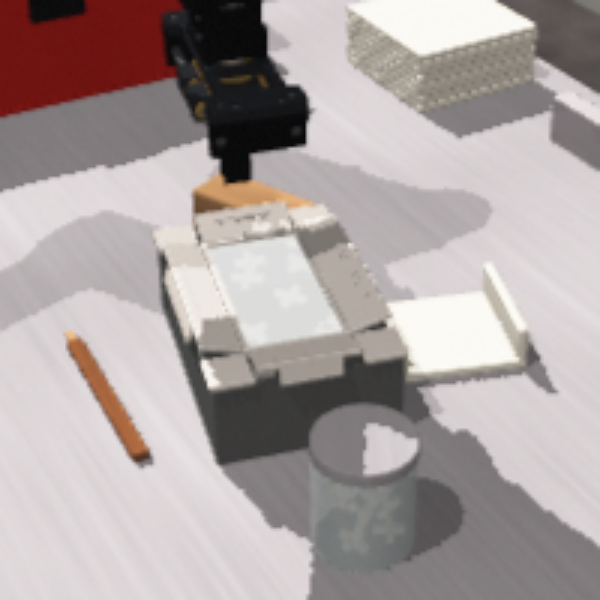

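The picture shows the closed fingers above the left section (crop 237,175) and nothing else touched. Pressing slowly.

Request:
apply_moves([
  [[0.03,0.02,0.2,0],[0.03,0.02,0.4,0],[0.03,0.02,0.5,0],[0.03,0.02,0.58,0],[0.03,0.02,0.66,0],[0.03,0.02,0.74,0],[0.03,0.02,0.8,0],[0.03,0.02,0.84,0],[0.03,0.02,0.84,0]],
])

```text
time: 3.8
ee_pos: [0.5363, 0.0981, 0.0955]
ee_rot: [-179.9, -0.1, -13.6]
ft_force: [-1.0, 2.9, 3.7]
grip_width: 0.0003
finger_force: 2.1
```

Request:
apply_moves([
  [[0,0,0.02,0],[0,0,0.04,0],[0,0,0.04,0]],
])

```text
time: 4.1
ee_pos: [0.5364, 0.0981, 0.0952]
ee_rot: [-179.9, -0.2, -13.6]
ft_force: [-4.6, 3.7, 14.2]
grip_width: 0.0003
finger_force: 7.2
```

Request:
apply_moves([
  [[0,0,0.03,0],[0,0,0.03,0],[0,0,0.03,0]],
])

```text
time: 4.4
ee_pos: [0.5365, 0.0982, 0.095]
ee_rot: [-179.9, -0.2, -13.5]
ft_force: [-7.8, 3.4, 20.9]
grip_width: 0.0005
finger_force: 10.8
```

Request:
apply_moves([
  [[0,0,-0.1,0],[0,0,-0.4,0],[0,0,-0.9,0],[-0.3,0.4,-0.9,0],[-0.6,0.9,-0.9,0],[-0.9,1.4,-0.9,0],[-1.3,2.0,-0.9,0],[-1.3,2.0,-0.9,0],[-1.3,2.0,-0.9,0]],
])

```text
time: 5.3
ee_pos: [0.4485, 0.0147, 0.1362]
ee_rot: [-180.0, -0.0, -13.7]
ft_force: [1.1, 0.1, 0.1]
grip_width: 0.0005
finger_force: 0.0
```

```bash
python3 - <<'E'
from h import *
pr=np.load('pr.npy');print(plan([*pr[2],.095]),bot.observe()['ee_rot'],bot.observe()['ft_force'])
E
```

```text
(array([ 0.  , -0.03,  0.82]), array([0.4485, 0.0147, 0.1362])) [-1.79997949e+02 -3.28666235e-02 -1.36770170e+01] [1.09666081 0.14703628 0.13300696]
```

Request:
apply_moves([
  [[0,0,0.2,0],[0,0,0.4,0],[0,0,0.5,0],[0,0,0.58,0],[0,0,0.66,0],[0,0,0.74,0],[0,0,0.8,0],[0,0,0.84,0],[0,0,0.86,0],[0,0,0.86,0]],
])

```text
time: 6.3
ee_pos: [0.4476, 0.0152, 0.095]
ee_rot: [179.9, 0.1, -13.6]
ft_force: [-9.5, 2.7, 22.0]
grip_width: 0.0005
finger_force: 11.2
```

Request:
apply_moves([
  [[0,0,-0.1,0],[0,0,-0.4,0],[0,0,-0.9,0],[0.5,0,-0.9,0],[1.1,0,-0.9,0],[1.7,0,-0.9,0],[2.2,0,-0.9,0],[2.6,0,-0.9,0],[2.6,0,-0.9,0],[2.6,0,-0.9,0]],
])

```text
time: 7.3
ee_pos: [0.5745, -0.0155, 0.1372]
ee_rot: [180.0, 0.1, -13.7]
ft_force: [-0.3, 0.8, 0.1]
grip_width: 0.0002
finger_force: 0.0
```

```bash
python3 - <<'E'
from h import *
pr=np.load('pr.npy');print(plan([*pr[0],.095]),bot.observe()['ee_rot'],bot.observe()['ft_force'])
E
```

```text
(array([ 0.01, -0.02,  0.84]), array([ 0.5745, -0.0155,  0.1372])) [ 1.79972952e+02  8.79441525e-02 -1.36722589e+01] [-0.31794723  0.83574624  0.13293149]
```

Request:
apply_moves([
  [[0,0,0.2,0],[0,0,0.4,0],[0,0,0.5,0],[0,0,0.58,0],[0,0,0.66,0],[0,0,0.74,0],[0,0,0.8,0],[0,0,0.84,0],[0,0,0.88,0],[0,0,0.88,0]],
])

```text
time: 8.3
ee_pos: [0.5768, -0.0158, 0.0957]
ee_rot: [-180.0, -0.3, -13.6]
ft_force: [2.2, -2.6, 5.0]
grip_width: 0.0004
finger_force: 2.2
```

Request:
apply_moves([
  [[0,0,0.03,0],[0,0,0.06,0],[0,0,0.06,0]],
])

```text
time: 8.6
ee_pos: [0.577, -0.0158, 0.0952]
ee_rot: [-180.0, -0.3, -13.5]
ft_force: [-3.7, -1.8, 17.6]
grip_width: 0.0
finger_force: 8.9
```

Request:
apply_moves([
  [[0,0,0.02,0],[0,0,0.02,0]],
])

```text
time: 8.8
ee_pos: [0.577, -0.0158, 0.0951]
ee_rot: [-180.0, -0.3, -13.5]
ft_force: [-4.4, -0.4, 22.4]
grip_width: 0.0002
finger_force: 11.2
```

Request:
apply_moves([
  [[0,0,-0.1,0],[0,0,-0.4,0],[0,0,-0.9,0],[-0.3,0.4,-0.9,0],[-0.6,0.9,-0.9,0],[-0.9,1.4,-0.9,0],[-1.3,2.0,-0.9,0],[-1.3,2.0,-0.9,0],[-1.3,2.0,-0.9,0]],
])

```text
time: 9.7
ee_pos: [0.4879, -0.0976, 0.1351]
ee_rot: [-180.0, -0.0, -13.7]
ft_force: [0.6, 1.1, -0.0]
grip_width: 0.0005
finger_force: 0.0
```

```bash
python3 - <<'E'
from h import *
pr=np.load('pr.npy');print(plan([*pr[3],.095]),bot.observe()['ee_rot'],bot.observe()['ft_force'])
E
```

```text
(array([ 0.01, -0.03,  0.8 ]), array([ 0.4879, -0.0976,  0.1351])) [-1.79986256e+02 -1.96380158e-02 -1.36956959e+01] [ 0.5550401   1.06531066 -0.04306248]
```

Request:
apply_moves([
  [[0,0,0.2,0],[0,0,0.38,0],[0,0,0.48,0],[0,0,0.56,0],[0,0,0.64,0],[0,0,0.72,0],[0,0,0.78,0],[0,0,0.82,0],[0,0,0.84,0],[0,0,0.84,0]],
])

```text
time: 10.7
ee_pos: [0.4883, -0.0981, 0.0951]
ee_rot: [179.9, -0.0, -13.6]
ft_force: [-5.1, -2.0, 13.4]
grip_width: 0.0008
finger_force: 7.2
```

Request:
apply_moves([
  [[0,0,0.04,0],[0,0,0.04,0],[0,0,0.04,0]],
])

```text
time: 11.0
ee_pos: [0.4883, -0.0981, 0.0948]
ee_rot: [179.9, -0.1, -13.5]
ft_force: [-8.5, -0.7, 25.4]
grip_width: 0.0004
finger_force: 12.7
```

Request:
apply_moves([
  [[0,0,-0.1,0],[0,0,-0.4,0],[0,0,-1.0,0],[0,0,-1.8,0],[0,0,-2.6,0],[-0.8,0.4,-2.8,0],[-1.6,0.8,-2.8,0],[-1.6,1.6,-2.8,0],[-1.6,2.4,-2.8,0],[-1.6,3.2,-2.8,0]],
])

```text
time: 12.0
ee_pos: [0.3723, -0.2348, 0.2315]
ee_rot: [-180.0, -0.1, -13.6]
ft_force: [1.6, 0.3, 0.2]
grip_width: 0.0004
finger_force: 0.0
```

Request:
apply_moves([
  [[0,0.8,0,0],[0,1.6,0,0],[0,2.0,0,0],[0,2.0,0,0]],
])

```text
time: 12.4
ee_pos: [0.3486, -0.3329, 0.2305]
ee_rot: [180.0, 0.0, -13.9]
ft_force: [-0.0, 0.8, -0.0]
grip_width: 0.0003
finger_force: 0.0
```

```bash
python3 - <<'E'
from h import *
a=eyes.capture("top");b=eyes.capture("side")
f=lambda im,y,x,h,w:cv2.resize(im[y:y+h,x:x+w],(400,400*h//w),interpolation=cv2.INTER_CUBIC)
cv2.imwrite('pics/end.png',np.hstack([f(a['frame'],165,275,160,160),f(b['frame'],175,235,140,140)]))
E
```

```text
(no output)
```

View pics/end.png

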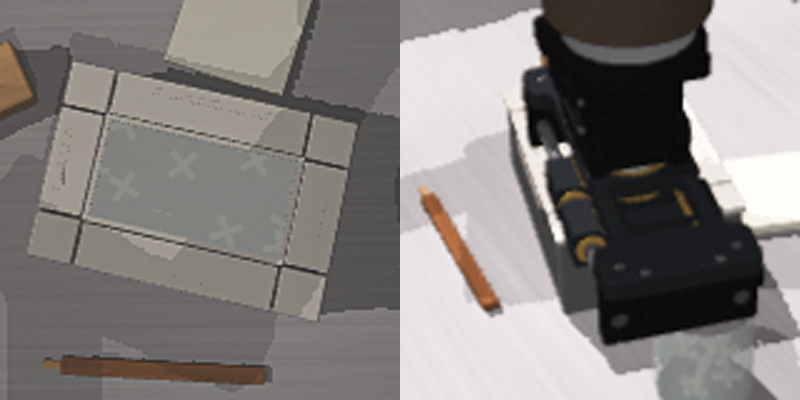

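The top view shows all four sections flush with the corners and the tub not moved. The arm hides the lid in the side view, so I'm clearing it for a check.

Request:
apply_moves([
  [[-0.4,0.8,0,0],[-0.8,1.6,0,0],[-1.1,2.4,0,0],[-1.4,3.2,0,0],[-1.6,4.0,0,0],[-1.8,4.8,0,0],[-1.9,5.6,0,0],[-2.0,6.0,0,0],[-2.0,6.0,0,0]],
])

```text
time: 13.4
ee_pos: [0.1811, -0.6001, 0.2301]
ee_rot: [-180.0, 0.0, -13.7]
ft_force: [0.1, 0.8, 0.5]
grip_width: 0.0003
finger_force: 0.0
```

```bash
python3 - <<'E'
from h import *
b=eyes.capture("side")
cv2.imwrite('pics/end2.png',cv2.resize(b['frame'][170:350,240:420],None,fx=3.3,fy=3.3,interpolation=cv2.INTER_CUBIC))
E
```

```text
(no output)
```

View pics/end2.png

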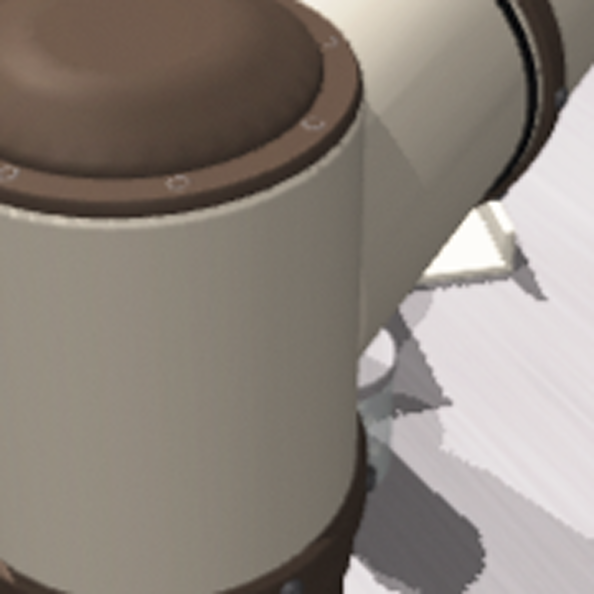

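The arm blocks the side camera here, so I'm going round to the left, where the view was clear before.

Request:
apply_moves([
  [[0.3,-0.9,0,0],[0.6,-1.8,0,0],[0.9,-2.7,0,0],[1.2,-3.6,0,0],[1.4,-4.5,0,0],[1.6,-5.4,0,0],[1.8,-6.3,0,0],[2.0,-7.2,0,0],[2.1,-8.1,0,0],[2.2,-9.0,0,0]],
])

```text
time: 14.45
ee_pos: [0.394, -0.1843, 0.2315]
ee_rot: [-180.0, -0.1, -13.5]
ft_force: [0.1, 0.0, -0.5]
grip_width: 0.0005
finger_force: 0.0
```

Request:
apply_moves([
  [[0.1,-0.9,0,0],[0.1,-1.8,0,0],[0,-2.7,0,0],[-0.2,-3.6,0,0],[-0.6,-4.4,0,0],[-1.0,-5.2,0,0],[-1.4,-6.0,0,0],[-1.9,-6.8,0,0],[-2.4,-7.6,0,0],[-2.9,-8.4,0,0]],
])

```text
time: 15.45
ee_pos: [0.3496, 0.2567, 0.2316]
ee_rot: [-179.9, -0.0, -13.5]
ft_force: [1.3, -0.2, -0.4]
grip_width: 0.0006
finger_force: 0.0
```

Request:
apply_moves([
  [[-0.6,-0.7,0,0],[-1.2,-1.4,0,0],[-1.7,-2.1,0,0],[-2.1,-2.6,0,0],[-2.1,-2.6,0,0],[-2.1,-2.6,0,0]],
])

```text
time: 16.05
ee_pos: [0.279, 0.4058, 0.231]
ee_rot: [180.0, 0.0, -13.4]
ft_force: [0.6, -0.7, 0.1]
grip_width: 0.0005
finger_force: 0.0
```

```bash
python3 - <<'E'
from h import *
b=eyes.capture("side")
cv2.imwrite('pics/end3.png',cv2.resize(b['frame'][170:350,240:420],None,fx=3.3,fy=3.3,interpolation=cv2.INTER_CUBIC))
E
```

```text
(no output)
```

View pics/end3.png

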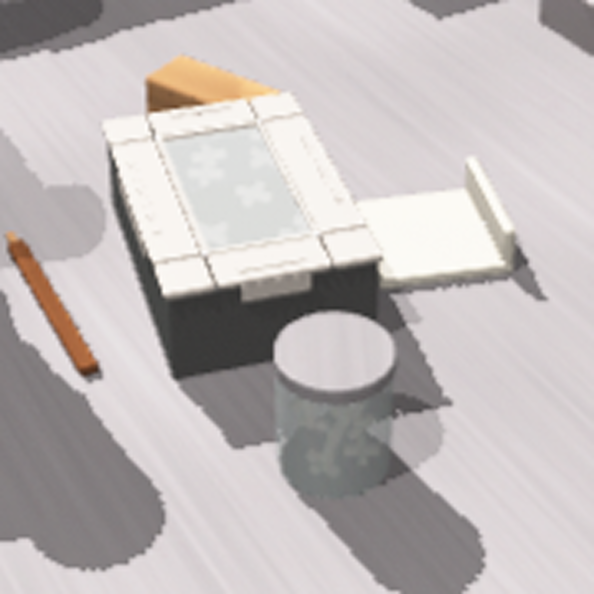

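The side view shows all four sections level with the corners. The tub and the other things are where they started.

```bash
python3 -c "
from rig import bot
print(bot.sign_off())"
```

```text
the job is handed in; nothing more can be done
None
```

All four rim sections are pressed shut and lie level in the final pictures; the tub and the other things look unmoved, and the job was handed in at about 16 s.

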